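# Clear the light path and hold the long cell in it

### The arm

A 7-joint arm with a two-finger parallel gripper is mounted at the origin on the work surface. World frame = base frame: x ahead of the robot, y to its left, z up, the work surface at z = 0. Lengths are in m, angles in degrees, forces in N, time in s.
With the tool pointing down it reaches from about 0.425 to 0.95 m from the base axis. Payload 16.7 kg.
Tool frame: the origin (TCP) lies midway between the tips of the shut fingers; the grasp point (between the pads) lies 19 mm behind it; z points along the fingers, y is the line along which they close (so a half turn about z gives the same grasp; the last joint's range is limited). The gripper opens to 94 mm and grips with 3 to 60 N. Pads are 16 mm wide; open, the fingers measure 119 mm over their backs; the gripper's body (75 mm by 177 mm) begins 78 mm behind the grasp point.
Start: joints at [-79.154, 24.414, 4.234, 92.017, -1.954, 63.644, -3.845], TCP at [0.224, 0.637, 0.205] pointing down, gripper open.
Joint ranges: [-163.25, 163.25], [-28.42, 122.38], [-70.27, 78.77], [12.13, 141.07], [-58.53, 238.53], [9.26, 117.41], [-156.51, 156.51]. Speed limits (degrees/s): [108.29, 108.29, 136.94, 136.94, 172.46, 172.46, 172.46].

### API

Orientations are given as a 3x3 rotation matrix whose columns are the frame's x, y, z axes.
In Python, from cell import observe, get_image, camera_params, job_done gives the robot as it stands.
- The arm moves only by the tool servo_tool, never from a script. Its argument "rows" is a list that holds one entry, the list of rows, each a list of 7 numbers: the shift along the tool's x, y, z in mm, then the turn, a rotation vector about the tool's x, y, z in degrees, then the opening in per cent of the stroke, from 0 (shut) to 100 (fully open). In form: [[[tx, ty, tz, rx, ry, rz, hand], ...]]. A call has 1 to 20 rows; each row shifts and turns the commanded pose from where the row before left it, along the tool's axes as they then stand; what a row does not reach is not made up. A row lasts 1/12 s, in which the tool goes at most 41.7 mm and 7.16 degrees, less where a joint would pass 70% of its speed; a pose out of reach is approached as far as the arm can. A call with a gripper value outside its range is refused whole. The fingers move at their own pace and stop on an object; the grip force is fixed at half the most. Time passes only in rows, so rows that do not move let the fingers close. It gives the time, the measured TCP pose, the force, the opening and the grip force at its end, in the units of the state.
- observe(): the state, without advancing time (a new reading comes with each control period).
- get_image(name): name is "scene" or "side" or "wrist"; returns the picture (384x512x3 uint8, blue, green, red); there is no depth.
- camera_params(name): a dict with "intrinsics" (3x3 intrinsics, pixels), "eye" and "rotation" of the camera in the world. Camera axes: x right, y down, z forward; pixel columns grow to the right and rows downward; lengths in m; the calibration is good to about 2 mm. A picture is of the moment at which its call begins: read the wrist's pose just before it. camera_params takes no time and is no camera call; for the wrist camera it gives the pose at the moment of the call.
- job_done(): hands the job in; it is judged then, once.
The state is a dict: "time": time; "qpos": joint angles; "joint_velocities": joint speeds; "tau": joint torques, N m; "tcp_pos": TCP position; "tcp_rot": TCP orientation; "wrist_force": force on the tool from outside, world axes, zero at the start; "wrist_torque": the same for the moment, N m; "width": finger opening in m; "finger_force": force on a finger pad.
Only numpy, scipy, OpenCV 4.12 (cv2) and the standard library are available. Lean on these libraries where they do the work, as an engineer would, in place of code of your own. Each camera call takes 0.05 s, during which the arm holds its last target. There are 200 camera calls.

### The job

Two plywood offcuts lie on the base plate of the home-built photometer, in its light path: first put both into the white bucket. Then take the long sample cell from the rack, gripping it by its frosted wide faces only and never touching the clear windows at its two ends, keep it upright, and hold it in the air in the light path midway between lamp and detector, its middle on the beam and its windows facing lamp and detector. Finish while still holding it there, and leave the square cell, the tape roll and the screwdriver where they are.

Things in the scene. Friction and masses are not known exactly. Their poses are not given: they have to be found in the camera images.
- beam_mid (a point): point in mid-air on the photometer's beam, midway between lamp and detector, 62 mm above the table. The photometer is fixed to the table: an aluminium base plate 110 (x) x 290 (y) x 12 mm high, with two black housings on it, 74 mm wide and 96 mm high over the table (fins on the lamp to 104 mm). The beam runs straight along this point's y axis, level, through two round 26 mm aluminium lens tubes 140 mm apart (housings 160 mm apart); lamp at +y, detector at -y; z is up
- tall_offcut_mid (a point): centre, half-way up, of the tall plywood offcut: 30 (its x) x 26 (its y) x 56 mm high, the top with a step on its +x side (there 44 mm high). It stands loose on the photometer's base plate (top 12 mm over the table). z is up at the start. Weighs about 30 g
- low_offcut_mid (a point): centre, half-way up, of the low plywood offcut: 34 (its x) x 26 (its y) x 31 mm high, the top with a step on its -x side (there 20 mm high; the upper part spans its x from -3 to +17 mm). It lies loose on the photometer's base plate (top 12 mm over the table). z is up at the start. Weighs about 25 g
- bucket_in (a point): centre of the inner floor of the white round open bucket, fixed to the table; rim 110 mm over the table, outer radius 85 mm at the rim, wall 4 mm, narrower towards the floor
- rack: grey rack block 170 (its x) x 70 (its y) x 16 mm high, fixed to the table, origin at the centre of its underside; two rectangular pockets 40 (x) x 20 (y) mm, 8 mm deep, centred 40 mm either way from its middle along its x. The long cell stands in one, the square cell in the other
- long_cell_mid (a point): centre, half-way up, of the long sample cell: 36 (its x) x 16 (its y) x 50 mm high, loose, upright in a pocket of the rack (its foot 8 mm over the table, 42 mm stand out of the rack), with a low white stopper 2 mm high on top. The two wide faces, on its y sides, 16 mm apart, are frosted: grip these. The clear windows are on its x ends. z is up. Weighs about 34 g
- window_a: clear window on the +x end of the long cell, a plate 1.5 x 13.5 x 46 mm, part of the cell, set 1.25 mm in from both frosted faces; origin at the middle of its lower edge. Not to be touched by the fingers
- window_b: the same at the cell's -x end
- square_cell: bystander: small square cell 12.5 x 12.5 x 45 mm standing loose in the other pocket of the rack; origin at its foot
- tape_roll: bystander: cardboard ring lying flat, radius 38 mm, 22 mm high; origin at the centre of its underside
- screwdriver: bystander: screwdriver with black handle, 170 mm long, lying along its x axis
There are look-alikes about, which are no part of the job. What is shaped like the part that bears long_cell_mid but blue or orange is not meant.

How it is judged:
By the outcome, as a careful person would: the job done as asked, in the order asked, and still so for the second after the job is handed in, while the arm keeps its last pose, push and grip.
It also fails if it takes over 64 s, if anything falls off the work surface, if the arm or the gripper's body presses on something with over 40 N, if the wrist force passes 120 N, or if a joint passes its speed limit or range.

## Working session

There is one attempt and no reset: what is moved stays moved. The work goes in short steps, Python scripts to look and compute and a tool call to move; the robot and the scene stay as the last step left them, time stands still between calls to the robot, and variables do not carry over. Pictures are saved under pics/ and viewed, at most 10 in all, crops included, and the job is handed in when it is done.

Besides the shell and the picture viewer there is one more tool, called after "Request:" as name(argument=value, ...) on one line, values as JSON. servo_tool: Moves the arm, as the interface text tells. Its arguments: {"type":"object","properties":{"rows":{"type":"array"}},"required":["rows"]}

```bash
mkdir -p pics; ls; python3 - <<'E'
from cell import *
import cv2,numpy as np
a=get_image("scene");b=get_image("side")
cv2.imwrite("pics/scene.png",cv2.resize(a,(800,600),interpolation=cv2.INTER_CUBIC));cv2.imwrite("pics/side.png",cv2.resize(b,(800,600),interpolation=cv2.INTER_CUBIC))
cv2.imwrite("pics/s_raw.png",a);cv2.imwrite("pics/d_raw.png",b)
for n in("scene","side","wrist"):
  p=camera_params(n);print(n,{k:np.round(v,4).tolist() for k,v in p.items()})
s=observe();print(s["time"],np.round(s["tcp_rot"],3).tolist(),s["width"])
E
```

```text
pics
scene {'intrinsics': [[390.3041, 0.0, 253.1618], [0.0, 390.3041, 194.0437], [0.0, 0.0, 1.0]], 'eye': [1.0173, 0.6978, 0.6603], 'rotation': [[-0.7884, 0.3615, -0.4978], [0.6152, 0.459, -0.641], [-0.0032, -0.8116, -0.5843]]}
side {'intrinsics': [[451.2179, 0.0, 252.9146], [0.0, 451.2179, 181.467], [0.0, 0.0, 1.0]], 'eye': [-0.3175, -0.7523, 0.8565], 'rotation': [[0.7056, -0.4055, 0.5811], [-0.7085, -0.3922, 0.5867], [-0.01, -0.8257, -0.564]]}
wrist {'intrinsics': [[289.2502, 0.0, 256.4872], [0.0, 289.2502, 191.3976], [0.0, 0.0, 1.0]], 'eye': [0.1617, 0.658, 0.3841], 'rotation': [[0.3328, 0.9182, 0.2146], [0.943, -0.3235, -0.0782], [-0.0024, 0.2284, -0.9736]]}
0.1 [[-0.943, 0.332, -0.0], [0.332, 0.943, -0.001], [-0.0, -0.001, -1.0]] 0.09426891182413373
```

View pics/scene.png

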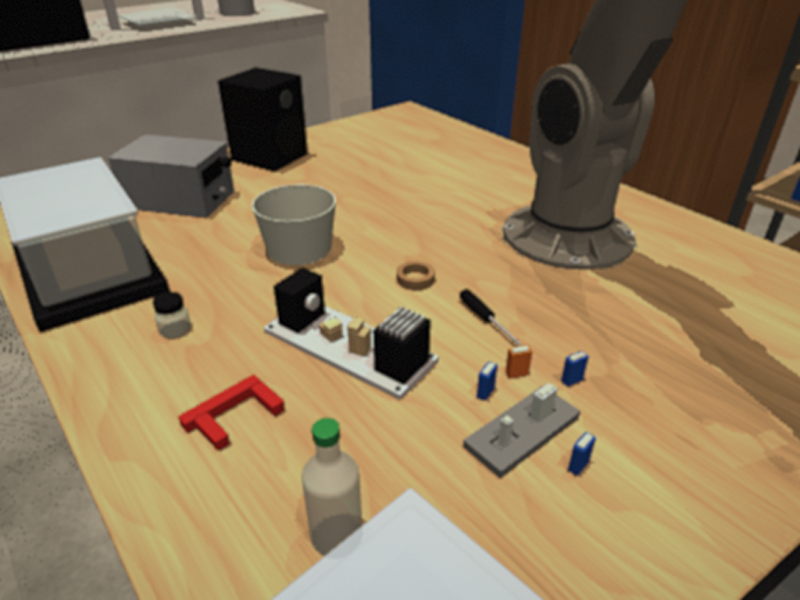

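View pics/side.png

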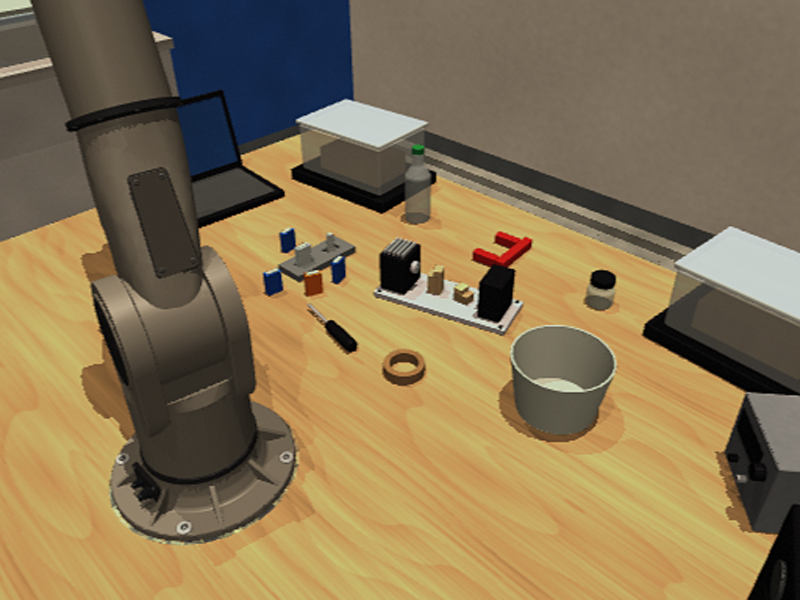

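```bash
cat > h.py <<'E'
import numpy as np, cv2
from cell import *
def ray(n,u,v,sc=512/800,p=None):
    p=p or camera_params(n);K=np.array(p["intrinsics"])
    return np.array(p["eye"]),np.array(p["rotation"])@np.linalg.solve(K,[u*sc,v*sc,1.])
def onz(n,u,v,z,**k):
    e,d=ray(n,u,v,**k);return e+d*(z-e[2])/d[2]
def proj(P,p):
    q=(np.atleast_2d(P)-p["eye"])@np.array(p["rotation"]);q=q@np.array(p["intrinsics"]).T;return q[:,:2]/q[:,2:]
E
python3 - <<'E'
from h import *
T={"plateL":(265,327,500,331,.01),"plateR":(437,357,375,294,.01),"plate_bot/top":(402,392,0,0,.01),
"plate522":(0,0,522,302,.012),"tall_topc":(360,325,436,268,.062),"low_topc":(331,324,464,288,.04),
"bucket_rim":(295,200,563,353,.11),"long":(544,390,303,247,.06),"sq":(506,419,331,236,.055),
"rackA":(465,442,0,0,.016),"rackB":(500,470,354,244,.016),"rackC":(580,410,280,270,.016),"tape":(416,272,404,363,.015),"sdr":(462,293,356,348,.01),"sdrtip":(518,345,309,307,.01)}
for k,(a,b,c,d,z) in T.items():
  print(k,*(np.round(onz(n,u,v,z)[:2],3) for n,u,v in(("scene",a,b),("side",c,d)) if u))
E
```

```text
plateL [ 0.684 -0.1  ] [ 0.58  -0.132]
plateR [0.502 0.144] [0.498 0.131]
plate_bot/top [0.597 0.172]
plate522 [ 0.685 -0.107]
tall_topc [0.589 0.053] [0.6   0.054]
low_topc [ 0.61  -0.002] [ 0.61  -0.015]
bucket_rim [ 0.488 -0.313] [ 0.5   -0.315]
long [0.47  0.333] [0.464 0.319]
sq [0.549 0.335] [0.542 0.318]
rackA [0.594 0.307]
rackB [0.591 0.37 ] [0.597 0.304]
rackC [0.421 0.366] [0.411 0.339]
tape [ 0.372 -0.068] [ 0.379 -0.069]
sdr [0.346 0.035] [0.351 0.03 ]
sdrtip [0.376 0.204] [0.373 0.194]
```

Request:
servo_tool(rows=[[[-18, -10, 0, 0, 0, 0, 100], [-36, -20, 0, 0, 0, 0, 100], [-36, -20, 0, 0, 0, 0, 100], [-36, -20, 0, 0, 0, 0, 100], [-36, -20, 0, 0, 0, 0, 100], [-36, -20, 0, 0, 0, 0, 100], [-36, -20, 0, 0, 0, 0, 100], [-36, -20, 0, 0, 0, 0, 100], [-36, -20, 0, 0, 0, 0, 100], [-36, -20, 0, 0, 0, 0, 100], [-18, -10, 0, 0, 0, 0, 100], [0, 0, 0, 0, 0, 0, 100], [0, 0, 0, 0, 0, 0, 100]]])

```text
time: 1.18
tcp_pos: [0.498, 0.3271, 0.2052]
tcp_rot: [[-0.942, 0.335, -0.0], [0.335, 0.942, -0.0], [0.0, -0.0, -1.0]]
wrist_force: [-0.5, 0.2, -0.3]
width: 0.0937
finger_force: 0.0
```

```bash
python3 - <<'E'
from h import *
import json
p=camera_params("wrist");a=get_image("wrist")
cv2.imwrite("pics/w1.png",a);cv2.imwrite("pics/w1b.png",cv2.resize(a,(800,600),interpolation=cv2.INTER_CUBIC))
json.dump({k:np.array(v).tolist() for k,v in p.items()},open("w1.json","w"))
s=observe();print(s["time"],s["tcp_pos"],s["wrist_force"])
E
```

```text
1.2333 [0.49711103 0.32836655 0.20519454] [-0.61667177  0.16636443  0.32365884]
```

View pics/w1b.png

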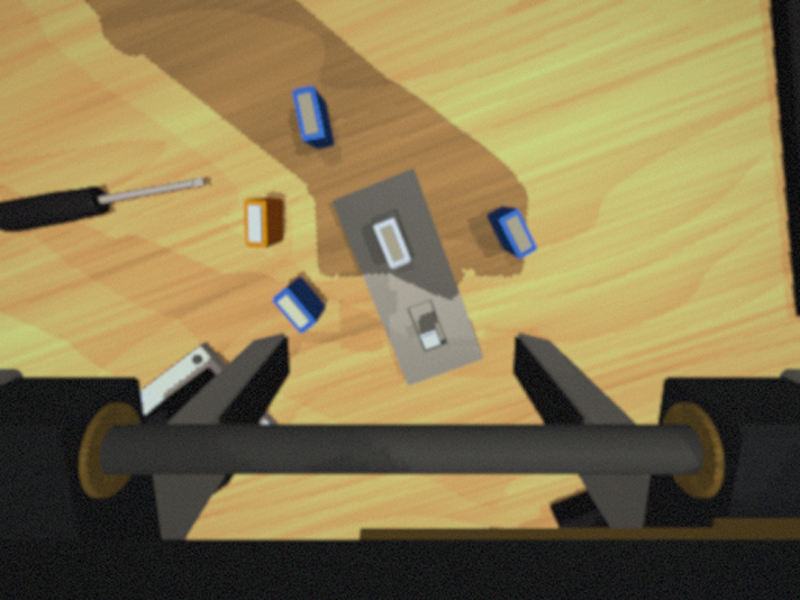

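Request:
servo_tool(rows=[[[-14, -14, 0, 0, 0, 0, 100], [-24, -28, 0, 0, 0, 0, 100], [-24, -28, 0, 0, 0, 0, 100], [-24, -28, 0, 0, 0, 0, 100], [-24, -28, 0, 0, 0, 0, 100], [-24, -28, 0, 0, 0, 0, 100], [-24, -28, 0, 0, 0, 0, 100], [-24, -28, 0, 0, 0, 0, 100], [-24, -28, 0, 0, 0, 0, 100], [-12, -12, 0, 0, 0, 0, 100], [0, 0, 0, 0, 0, 0, 100], [0, 0, 0, 0, 0, 0, 100]]])

```text
time: 2.23
tcp_pos: [0.6198, 0.0209, 0.2051]
tcp_rot: [[-0.943, 0.332, -0.001], [0.332, 0.943, 0.0], [0.001, -0.0, -1.0]]
wrist_force: [-0.7, 0.6, -0.7]
width: 0.0939
finger_force: 0.0
```

```bash
python3 - <<'E'
from h import *
import json
p=camera_params("wrist");a=get_image("wrist")
cv2.imwrite("pics/w2.png",a);cv2.imwrite("pics/w2b.png",cv2.resize(a,(800,600),interpolation=cv2.INTER_CUBIC))
json.dump({k:np.array(v).tolist() for k,v in p.items()},open("w2.json","w"))
s=observe();print(s["time"],s["tcp_pos"])
q=json.load(open("w1.json"))
for n,u,v,z in[("rc",333,202,.016),("rc",414,170,.016),("rc",482,357,.016),("rc",408,384,.016),("long",391.5,242,.06),("sq",430,339,.053)]: print(n,onz("wrist",u,v,z,p=q).round(4))
c=cv2.imread("pics/w1.png")[115:235,190:320];cv2.imwrite("pics/c1.png",cv2.resize(c,None,fx=5,fy=5,interpolation=cv2.INTER_CUBIC))
E
```

```text
2.2833 [0.61954792 0.02193819 0.20511875]
rc [0.4237 0.295  0.016 ]
rc [0.4221 0.364  0.016 ]
rc [0.5885 0.3681 0.016 ]
rc [0.5908 0.2996 0.016 ]
long [0.4652 0.3306 0.06  ]
sq [0.5458 0.3329 0.053 ]
```

View pics/w2b.png

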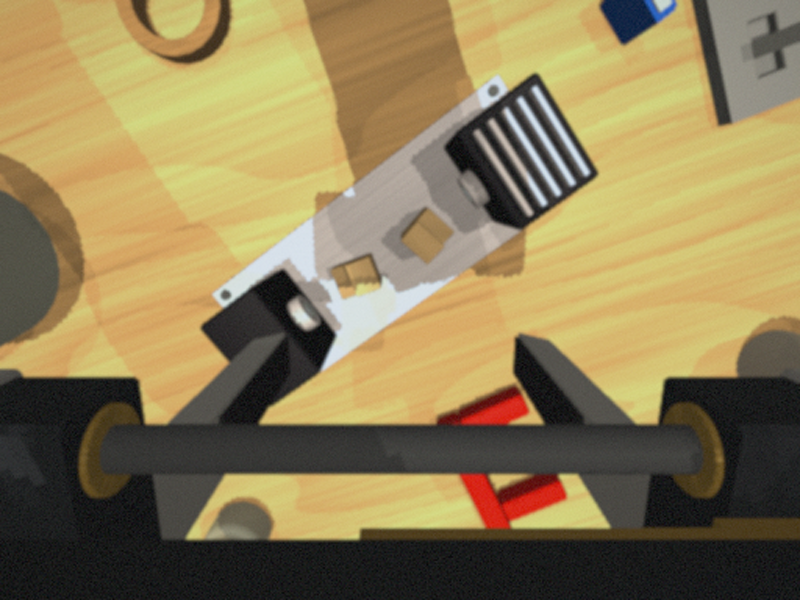

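View pics/c1.png

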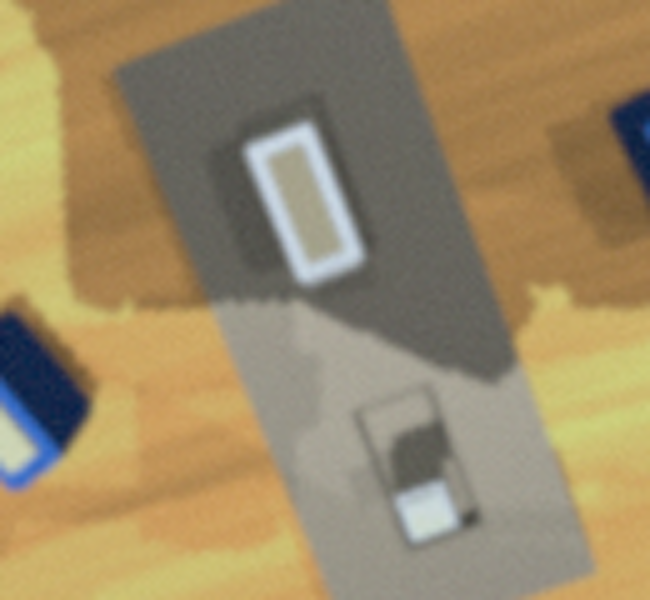

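```bash
python3 - <<'E'
from h import *
c=cv2.imread("pics/w2.png")[122:204,192:302];cv2.imwrite("pics/c2.png",cv2.resize(c,None,fx=7,fy=7,interpolation=cv2.INTER_CUBIC))
E
```

```text
(no output)
```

View pics/c2.png

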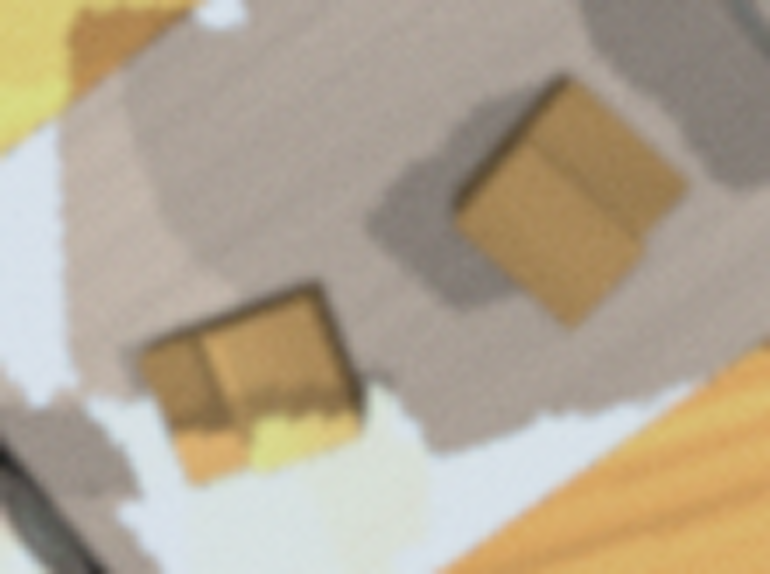

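```bash
cat > fit.py <<'E'
from h import *
import json
from scipy.optimize import least_squares
q=json.load(open("w2.json"))
def W(m,s):
    c,n=np.cos(s[2]),np.sin(s[2]);m=np.array(m,float)
    return np.c_[s[0]+c*m[:,0]-n*m[:,1],s[1]+n*m[:,0]+c*m[:,1],m[:,2]]
def fit(mod,px,x0,p=q):
    r=least_squares(lambda s:(proj(W(mod,s),p)-px).ravel(),x0);return r.x,np.abs(r.fun).max()
cr=lambda a:(np.array(a)+.0)/7+[192-.43,122-.43]
if __name__=="__main__":
    h=[.015,.013]
    t,e=fit([(-.015,.013,.068),(-.015,-.013,.068),(.015,.013,.056),(.015,-.013,.056)],cr([(455,210),(570,328),(565,78),(690,185)]),[.59,.05,2]);print("tallA",t,np.degrees(t[2]),e)
    print("low")
    l,e=fit([(-.003,.013,.043),(.017,.013,.043),(.017,-.013,.043),(-.003,-.013,.043),(-.017,.013,.032),(-.017,-.013,.032)],cr([(200,335),(318,285),(362,430),(243,475),(140,352),(193,487)]),[.61,-.01,1.5]);print(l,np.degrees(l[2]),e)
    P=lambda u,v,z=.012:onz("wrist",u,v,z,p=q)[:2]
    A,B=P(500,75),P(213,295);C,D=P(525,228),P(328,368)
    y=(A-B)/np.linalg.norm(A-B);x=np.array([y[1],-y[0]])
    print("plate len",np.linalg.norm(A-B),"w",(C-A)@x,(D-A)@x,"yaw",np.degrees(np.arctan2(x[1],x[0])),"ctr",(A+B)/2+x*.055)
    # tube tops
    for u,v in((474,188),(303,313)):print(P(u,v,.068))
E
python3 fit.py
```

```text
tallA [0.59005705 0.04997037 2.06327739] 118.21708621838773 1.2541995751701052
low
[ 0.60518485 -0.01301189  1.57751285] 90.38482823608838 1.8582228448354954
plate len 0.2897155612976744 w 0.10817195477114849 0.10892108844011653 yaw 16.742330923076754 ctr [0.59409717 0.01910373]
[0.57031381 0.09016066]
[ 0.61312526 -0.05282457]
```

Request:
servo_tool(rows=[[[19, 8, 0, 0, 0, 0, 70], [18, 8.6, 0, 0, 0, 0, 70], [0, 0, 12, 0, 0, 7.1, 70], [0, 0, 15, 0, 0, 7.1, 70], [0, 0, 15, 0, 0, 7.1, 70], [0, 0, 15, 0, 0, 7.1, 70], [0, 0, 15, 0, 0, 7, 70], [0, 0, 15, 0, 0, 7, 70], [0, 0, 0, 0, 0, 0, 70], [0, 0, 0, 0, 0, 0, 70]]])

```text
time: 3.12
tcp_pos: [0.5897, 0.05, 0.1181]
tcp_rot: [[-0.478, 0.878, -0.002], [0.878, 0.478, -0.0], [0.001, -0.002, -1.0]]
wrist_force: [-0.4, -0.5, -0.2]
width: 0.066
finger_force: 0.0
```

Request:
servo_tool(rows=[[[0, 0, 20, 0, 0, 0, 65], [0, 0, 25, 0, 0, 0, 65], [0, 0, 25, 0, 0, 0, 65], [0, 0, 18, 0, 0, 0, 65], [0, 0, 0, 0, 0, 0, 65], [0, 0, 0, 0, 0, 0, 10], [0, 0, 0, 0, 0, 0, 10], [0, 0, 0, 0, 0, 0, 10], [0, 0, 0, 0, 0, 0, 10], [0, 0, 0, 0, 0, 0, 10], [0, 0, 0, 0, 0, 0, 10], [0, 0, 0, 0, 0, 0, 10], [0, 0, 0, 0, 0, 0, 10]]])

```text
time: 4.2
tcp_pos: [0.5909, 0.0482, 0.0312]
tcp_rot: [[-0.473, 0.881, 0.001], [0.881, 0.473, 0.0], [-0.0, 0.001, -1.0]]
wrist_force: [-2.0, 0.7, 7.7]
width: 0.0261
finger_force: 30.0
```

Request:
servo_tool(rows=[[[0, 0, -20, 0, 0, 0, 10], [0, 0, -35, 0, 0, 0, 10], [0, 0, -35, 0, 0, 0, 10], [0, 0, -35, 0, 0, 0, 10], [-12, -11, -25, 0, 0, 0, 10], [-27, -26, 0, 0, 0, 0, 10], [-27, -26, 0, 0, 0, 0, 10], [-27, -26, 0, 0, 0, 0, 10], [-27, -26, 0, 0, 0, 0, 10], [-27, -26, 0, 0, 0, 0, 10], [-27, -26, 0, 0, 0, 0, 10], [-27, -26, 0, 0, 0, 0, 10], [-27, -26, 0, 0, 0, 0, 10], [-27, -24, 0, 0, 0, 0, 10], [-18, -14, 0, 0, 0, 0, 10], [0, 0, 20, 0, 0, 0, 10], [0, 0, 30, 0, 0, 0, 10], [0, 0, 30, 0, 0, 0, 10], [0, 0, 20, 0, 0, 0, 10], [0, 0, 0, 0, 0, 0, 10]]])

```text
time: 5.87
tcp_pos: [0.4909, -0.3128, 0.077]
tcp_rot: [[-0.472, 0.881, -0.005], [0.881, 0.472, 0.002], [0.004, -0.004, -1.0]]
wrist_force: [-1.0, 1.3, -0.7]
width: 0.0259
finger_force: 30.0
```

Request:
servo_tool(rows=[[[0, 0, 14, 0, 0, 0, 10], [0, 0, 0, 0, 0, 0, 55], [0, 0, 0, 0, 0, 0, 55], [0, 0, 0, 0, 0, 0, 55], [0, 0, 0, 0, 0, 0, 55], [0, 0, -30, 0, 0, 0, 55], [0, 0, -40, 0, 0, 0, 55], [0, 0, -30, 0, 0, 7, 55], [0, 0, -20, 0, 0, 7, 55], [0, 0, 0, 0, 0, 7, 55], [0, 0, 0, 0, 0, 6.8, 55], [20, 8, 0, 0, 0, 0, 55], [35, 13, 0, 0, 0, 0, 55], [35, 13, 0, 0, 0, 0, 55], [35, 13, 0, 0, 0, 0, 55], [35, 13, 0, 0, 0, 0, 55], [35, 13, 0, 0, 0, 0, 55], [35, 13, 0, 0, 0, 0, 55], [35, 13, 0, 0, 0, 0, 55], [0, 0, 0, 0, 0, 0, 55]]])

```text
time: 7.53
tcp_pos: [0.5925, -0.0402, 0.1868]
tcp_rot: [[-0.015, 1.0, 0.001], [1.0, 0.015, 0.002], [0.002, 0.001, -1.0]]
wrist_force: [0.2, 1.4, 0.8]
width: 0.0516
finger_force: 0.0
```

Request:
servo_tool(rows=[[[20, 7, 0, 0, 0, 0, 60], [12, 5, 0, 0, 0, 0, 60], [0, 0, 0, 0, 0, 0, 60], [0, 0, 0, 0, 0, 0, 60]]])

```text
time: 7.87
tcp_pos: [0.602, -0.0161, 0.1868]
tcp_rot: [[-0.008, 1.0, 0.0], [1.0, 0.008, -0.0], [-0.0, 0.0, -1.0]]
wrist_force: [-0.5, -1.5, -0.6]
width: 0.0563
finger_force: 0.0
```

```bash
python3 - <<'E'
from h import *
import json
p=camera_params("wrist");a=get_image("wrist");b=get_image("side")
c=cv2.resize(a,(700,525),interpolation=cv2.INTER_CUBIC)
d=cv2.resize(b[190:290,180:430],(700,280),interpolation=cv2.INTER_CUBIC)[:,:]
cv2.imwrite("pics/w3.png",cv2.resize(np.vstack([c[:320],d]),(700,600)))
json.dump({k:np.array(v).tolist() for k,v in p.items()},open("w3.json","w"))
s=observe();print(s["time"],s["tcp_pos"])
E
```

```text
7.9667 [ 0.60170762 -0.0173887   0.18676388]
```

View pics/w3.png

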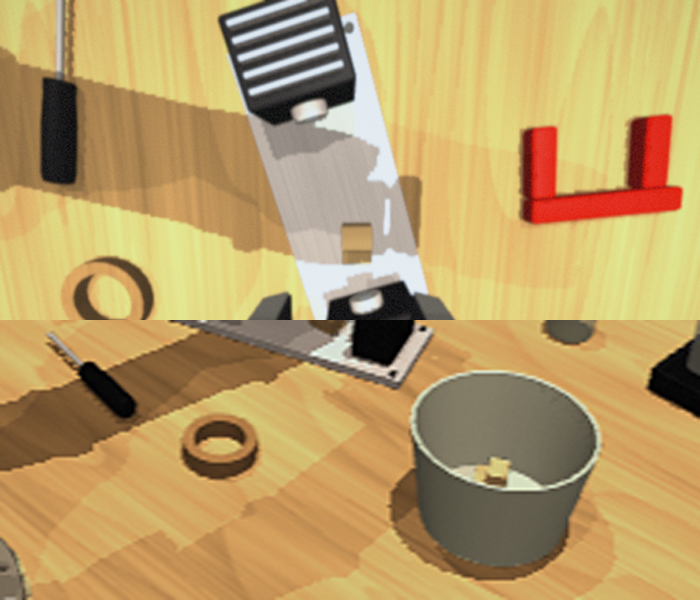

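Request:
servo_tool(rows=[[[9, 3, 15, 0, 0, 0, 60], [0, 0, 30, 0, 0, 0, 60], [0, 0, 30, 0, 0, 0, 60], [0, 0, 30, 0, 0, 0, 60], [0, 0, 0, 0, 0, 0, 60], [0, 0, 0, 0, 0, 0, 60]]])

```text
time: 8.47
tcp_pos: [0.604, -0.0086, 0.0812]
tcp_rot: [[-0.005, 1.0, -0.002], [1.0, 0.005, -0.001], [-0.001, -0.002, -1.0]]
wrist_force: [1.0, 0.3, 0.3]
width: 0.0565
finger_force: 0.0
```

Request:
servo_tool(rows=[[[0, 1, 20, 0, 0, 0, 60], [0, 0, 25, 0, 0, 0, 60], [0, 0, 14, 0, 0, 0, 60], [0, 0, 5, 0, 0, 0, 60], [0, 0, 0, 0, 0, 0, 60], [0, 0, 0, 0, 0, 0, 10], [0, 0, 0, 0, 0, 0, 10], [0, 0, 0, 0, 0, 0, 10], [0, 0, 0, 0, 0, 0, 10], [0, 0, 0, 0, 0, 0, 10], [0, 0, 0, 0, 0, 0, 10], [0, 0, 0, 0, 0, 0, 10]]])

```text
time: 9.47
tcp_pos: [0.6061, -0.0071, 0.018]
tcp_rot: [[-0.007, 1.0, 0.0], [1.0, 0.007, 0.0], [0.0, 0.0, -1.0]]
wrist_force: [-1.0, 0.6, 7.0]
width: 0.0259
finger_force: 30.0
```

Request:
servo_tool(rows=[[[0, 0, -15, 0, 0, 0, 10], [0, 0, -30, 0, 0, 0, 10], [0, 0, -35, 0, 0, 0, 10], [0, 0, -35, 0, 0, 0, 10], [0, 0, -35, 0, 0, 0, 10], [-15, -5, -15, 0, 0, 0, 10], [-33, -13, 0, 0, 0, 0, 10], [-33, -13, 0, 0, 0, 0, 10], [-33, -13, 0, 0, 0, 0, 10], [-33, -13, 0, 0, 0, 0, 10], [-33, -13, 0, 0, 0, 0, 10], [-33, -12, 0, 0, 0, 0, 10], [-33, -12, 0, 0, 0, 0, 10], [-33, -12, 0, 0, 0, 0, 10], [-27, -8, 0, 0, 0, 0, 10], [0, 0, 20, 0, 0, 0, 10], [0, 0, 35, 0, 0, 0, 10], [0, 0, 35, 0, 0, 0, 10], [0, 0, 20, 0, 0, 0, 10], [0, 0, 0, 0, 0, 0, 10]]])

```text
time: 11.13
tcp_pos: [0.4916, -0.3132, 0.0688]
tcp_rot: [[-0.006, 1.0, -0.005], [1.0, 0.006, 0.002], [0.002, -0.005, -1.0]]
wrist_force: [-1.5, 1.0, -0.5]
width: 0.0262
finger_force: 30.0
```

Request:
servo_tool(rows=[[[0, 0, 10, 0, 0, 0, 10], [0, 0, 0, 0, 0, 0, 55], [0, 0, 0, 0, 0, 0, 55], [0, 0, 0, 0, 0, 0, 55], [0, 0, 0, 0, 0, 0, 55], [0, 0, -30, 0, 0, 0, 55], [0, 0, -40, 0, 0, 0, 55], [0, 0, -40, 0, 0, 0, 55], [0, 0, -20, 0, 0, 0, 55], [20, 0, 0, 0, 0, 0, 55], [34, 0, 0, 0, 0, 0, 55], [34, 0, 0, 0, 0, 0, 55], [34, 0, 0, 0, 0, 0, 55], [34, 0, 0, 0, 0, 0, 55], [34, 0, 0, 0, 0, 0, 55], [34, 0, 0, 0, 0, 0, 55], [34, 0, 0, 0, 0, 0, 55], [34, 0, 0, 0, 0, 0, 55], [0, 0, 0, 0, 0, 0, 55]]])

```text
time: 12.72
tcp_pos: [0.492, -0.0157, 0.1928]
tcp_rot: [[-0.014, 1.0, 0.0], [1.0, 0.013, 0.002], [0.002, 0.0, -1.0]]
wrist_force: [1.6, 1.1, 0.2]
width: 0.0519
finger_force: 0.0
```

Request:
servo_tool(rows=[[[34, -2, 0, 0, 0, 0, 55], [34, -2, 0, 0, 0, 0, 55], [34, -2, 0, 0, 0, 0, 55], [34, -2, 0, 0, 0, 0, 55], [34, -2, 0, 0, 0, 0, 55], [34, -2, 0, 0, 0, 0, 55], [34, -2, 0, 0, 0, 0, 55], [34, -2, 0, 0, 0, 0, 55], [34, -2, 0, 0, 0, 0, 55], [34, -2, 0, 0, 0, 0, 55], [0, 0, 0, 0, 0, -7, 55], [0, 0, 0, 0, 0, -7, 55], [0, 0, 0, 0, 0, -7, 55], [0, 0, 0, 0, 0, -7, 55], [0, 0, 0, 0, 0, -7, 55], [0, 0, 0, 0, 0, -7, 55], [0, 0, 0, 0, 0, -7, 55], [0, 0, 0, 0, 0, -7, 55], [0, 0, 0, 0, 0, -7, 55], [0, 0, 0, 0, 0, -7, 55]]])

```text
time: 14.38
tcp_pos: [0.4698, 0.3178, 0.1931]
tcp_rot: [[-0.944, 0.33, 0.001], [0.33, 0.944, 0.0], [-0.0, 0.001, -1.0]]
wrist_force: [-0.5, 0.1, -0.5]
width: 0.0514
finger_force: 0.0
```

Request:
servo_tool(rows=[[[0, 0, 0, 0, 0, -7, 55], [0, 0, 0, 0, 0, -7, 55], [0, 0, 0, 0, 0, -7, 55], [0, 0, 0, 0, 0, 0, 55], [0, 0, 0, 0, 0, 0, 55]]])

```text
time: 14.8
tcp_pos: [0.4699, 0.3177, 0.1929]
tcp_rot: [[-1.0, -0.02, 0.0], [-0.02, 1.0, 0.0], [-0.0, 0.0, -1.0]]
wrist_force: [-0.5, 0.5, -0.5]
width: 0.0516
finger_force: 0.0
```

```bash
python3 - <<'E'
from h import *
import json
p=camera_params("wrist");a=get_image("wrist");b=get_image("side")
c=cv2.resize(a,(700,525),interpolation=cv2.INTER_CUBIC)
d=cv2.resize(b[200:280,300:420],(330,220),interpolation=cv2.INTER_CUBIC)
c[305:525,:330]=d
cv2.imwrite("pics/w4.png",c);cv2.imwrite("pics/w4raw.png",a)
json.dump({k:np.array(v).tolist() for k,v in p.items()},open("w4.json","w"))
s=observe();print(s["time"],s["tcp_pos"],s["tcp_rot"],s["qpos"])
# predicted cell top in shown pixels
m=[(sx*.018,sy*.008,.058) for sx,sy in((1,1),(1,-1),(-1,-1),(-1,1))]
from fit import W
print(proj(W(m,[.4663,.3306,np.radians(1.5)]),p)*700/512)
E
```

```text
14.9 [0.46979719 0.31777664 0.1927192 ] [[-9.99803893e-01 -1.98017869e-02  2.53757660e-04]
 [-1.98017461e-02  9.99803913e-01  1.62614589e-04]
 [-2.56927961e-04  1.57557855e-04 -9.99999955e-01]] [-51.44989769  15.18472291  13.01653324 107.46887799  -3.99715872
  57.76500062  54.39503887]
[[377.1709054  270.45076562]
 [357.66188185 270.57449643]
 [357.54034479 226.96542238]
 [377.55657572 226.83350927]]
```

View pics/w4.png

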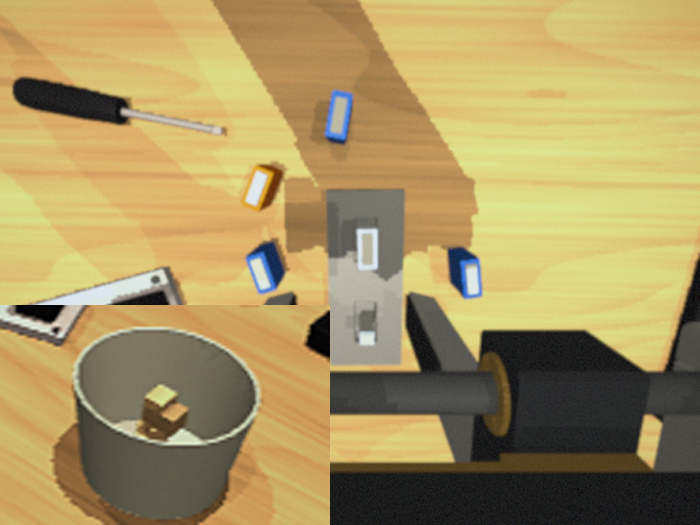

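Request:
servo_tool(rows=[[[2.5, 13, 10, 0, 0, 0, 50], [0, 0, 30, 0, 0, 0, 50], [0, 0, 30, 0, 0, 0, 50], [0, 0, 30, 0, 0, 0, 50], [0, 0, 0, 0, 0, 0, 50], [0, 0, 0, 0, 0, 0, 50], [0, 0, 0, 0, 0, 0, 50]]])

```text
time: 15.48
tcp_pos: [0.4673, 0.3315, 0.0936]
tcp_rot: [[-1.0, -0.023, 0.001], [-0.023, 1.0, 0.0], [-0.001, 0.0, -1.0]]
wrist_force: [0.3, 0.2, 1.6]
width: 0.0472
finger_force: 0.0
```

Request:
servo_tool(rows=[[[0, -0.5, 20, 0, 0, 0, 50], [0, 0, 25, 0, 0, 0, 50], [0, 0, 18, 0, 0, 0, 50], [0, 0, 8, 0, 0, 0, 50], [0, 0, 0, 0, 0, 0, 50], [0, 0, 0, 0, 0, 0, 5], [0, 0, 0, 0, 0, 0, 5], [0, 0, 0, 0, 0, 0, 5], [0, 0, 0, 0, 0, 0, 5], [0, 0, 0, 0, 0, 0, 5], [0, 0, 0, 0, 0, 0, 5], [0, 0, 0, 0, 0, 0, 5]]])

```text
time: 16.48
tcp_pos: [0.4672, 0.3306, 0.0221]
tcp_rot: [[-1.0, -0.024, 0.001], [-0.024, 1.0, 0.001], [-0.001, 0.001, -1.0]]
wrist_force: [-0.7, -0.8, 8.3]
width: 0.0159
finger_force: 30.0
```

Request:
servo_tool(rows=[[[0, 0, -6, 0, 0, 0, 5], [0, 0, -12, 0, 0, 0, 5], [0, 0, -30, 0, 0, 0, 5], [0, 0, -35, 0, 0, 0, 5], [0, 0, -35, 0, 0, 0, 5], [0, 0, -30, 0, 0, 0, 5], [0, 0, -12, 0, 0, 0, 5], [-6, -15, 0, 0, 0, 0, 5], [-12, -30, 0, 0, 0, 0, 5], [-12, -30, 0, 0, 0, 0, 5], [-12, -30, 0, 0, 0, 0, 5], [-12, -30, 0, 0, 0, 0, 5], [-12, -30, 0, 0, 0, 0, 5], [-12, -30, 0, 0, 0, 0, 5], [-12, -30, 0, 0, 0, 0, 5], [-12, -30, 0, 0, 0, 0, 5], [-12, -30, 0, 0, 0, 0, 5], [-10, -20, 0, 0, 0, 0, 5], [-6, -10, 0, 0, 0, 0, 5], [0, 0, 0, 0, 0, 0, 5]]])

```text
time: 18.15
tcp_pos: [0.6052, 0.0159, 0.1818]
tcp_rot: [[-1.0, -0.021, 0.0], [-0.021, 1.0, -0.001], [-0.0, -0.001, -1.0]]
wrist_force: [-0.2, -0.0, -0.1]
width: 0.0157
finger_force: 30.0
```

Request:
servo_tool(rows=[[[0, 0, 0, 0, 0, 6.5, 5], [0, 0, 0, 0, 0, 6.5, 5], [0, 0, 0, 0, 0, 6.5, 5], [0, 0, 0, 0, 0, 6.5, 5], [0, 0, 0, 0, 0, 6.5, 5], [0, 0, 0, 0, 0, 6.5, 5], [0, 0, 0, 0, 0, 6.5, 5], [0, 0, 0, 0, 0, 6.5, 5], [0, 0, 0, 0, 0, 6.5, 5], [0, 0, 0, 0, 0, 6.5, 5], [0, 0, 0, 0, 0, 6, 5], [0, 0, 0, 0, 0, 3.6, 5], [0, 0, 0, 0, 0, 0, 5], [0, 0, 0, 0, 0, 0, 5], [0, 0, 0, 0, 0, 0, 5]]])

```text
time: 19.4
tcp_pos: [0.6042, 0.0195, 0.1815]
tcp_rot: [[-0.292, 0.956, -0.0], [0.956, 0.292, 0.0], [0.0, -0.0, -1.0]]
wrist_force: [-0.5, -0.2, -1.2]
width: 0.0156
finger_force: 30.0
```

Request:
servo_tool(rows=[[[1.4, -5, 0, 0, 0, 0, 5], [1.4, -5.9, 10, 0, 0, 0, 5], [0, 0, 25, 0, 0, 0, 5], [0, 0, 30, 0, 0, 0, 5], [0, 0, 30, 0, 0, 0, 5], [0, 0, 25, 0, 0, 0, 5], [0, 0, 10.5, 0, 0, 0, 5], [0, 0, 0, 0, 0, 0, 5], [0, 0, 0, 0, 0, 0, 5], [0, 0, 0, 0, 0, 0, 5], [0, 0, 0, 0, 0, 0, 5]]])

```text
time: 20.32
tcp_pos: [0.5941, 0.0181, 0.0525]
tcp_rot: [[-0.289, 0.957, 0.002], [0.957, 0.289, 0.001], [-0.0, 0.002, -1.0]]
wrist_force: [0.1, 0.4, -0.1]
width: 0.0161
finger_force: 30.0
```

```bash
python3 - <<'E'
from h import *
from fit import W
s=observe();print(s["time"],s["tcp_pos"],s["tcp_rot"][0],s["wrist_force"])
tr=s["tcp_pos"];R=s["tcp_rot"];yaw=np.arctan2(R[1,0],R[0,0])
out=[]
for n,(u0,v0,w,h) in(("scene",(165,165,128,96)),("side",(230,140,128,96))):
    a=get_image(n);p=camera_params(n);k=6
    c=cv2.resize(a[v0:v0+h,u0:u0+w],None,fx=k,fy=k,interpolation=cv2.INTER_CUBIC)
    dr=lambda P,col:[cv2.circle(c,tuple(int(x) for x in (q-[u0,v0]+.5)*k),3,col,-1) for q in proj(P,p)]
    dr(W([(sx*.018,sy*.008,z) for sx in(1,-1) for sy in(1,-1) for z in(.087,.037)],[tr[0],tr[1],yaw]),(0,0,255))
    B=[.593,.019,np.radians(16.74)];t=np.linspace(0,6.28,17)
    dr(W([(.013*np.cos(x),y,.062+.013*np.sin(x)) for x in t for y in(.07,-.07)],B),(0,255,0))
    dr(W([(sx*.055,sy*.145,.012) for sx in(1,-1) for sy in(1,-1)],B),(255,0,255))
    out.append(c[:, :])
    cv2.imwrite(f"pics/f_{n}.png",c)
cv2.imwrite("pics/final.png",cv2.resize(np.vstack(out),None,fx=.52,fy=.52,interpolation=cv2.INTER_AREA))
E
```

```text
20.3167 [0.59410499 0.01811529 0.05247852] [-0.28881626  0.95738214  0.00214668] [ 0.05306029  0.42595344 -0.05033602]
```

View pics/final.png

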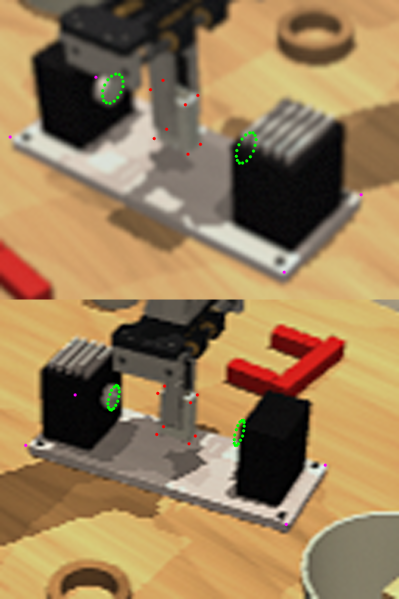

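Request:
servo_tool(rows=[[[1, -0.8, 1.2, 0, 0, 0, 5], [0, 0, 0, 0, 0, 0, 5], [0, 0, 0, 0, 0, 0, 5], [0, 0, 0, 0, 0, 0, 5], [0, 0, 0, 0, 0, 0, 5], [0, 0, 0, 0, 0, 0, 5], [0, 0, 0, 0, 0, 0, 5]]])

```text
time: 21.0
tcp_pos: [0.5922, 0.0187, 0.0498]
tcp_rot: [[-0.289, 0.957, -0.0], [0.957, 0.289, -0.0], [-0.0, -0.0, -1.0]]
wrist_force: [-0.5, 0.2, -0.3]
width: 0.016
finger_force: 30.0
```

Request:
servo_tool(rows=[[[0, 0.5, -1.2, 0, 0, 0, 5], [0, 0, 0, 0, 0, 0, 5], [0, 0, 0, 0, 0, 0, 5], [0, 0, 0, 0, 0, 0, 5], [0, 0, 0, 0, 0, 0, 5], [0, 0, 0, 0, 0, 0, 5]]])

```text
time: 21.5
tcp_pos: [0.5926, 0.0189, 0.051]
tcp_rot: [[-0.289, 0.957, -0.0], [0.957, 0.289, -0.0], [-0.0, -0.0, -1.0]]
wrist_force: [-0.3, -0.2, -0.6]
width: 0.0159
finger_force: 30.0
```

```bash
python3 -c "
from cell import *
s=observe();print(s['tcp_pos'],s['width'],s['finger_force']);print(job_done())"
```

```text
[0.59262076 0.01890342 0.05095362] 0.01592367733888702 29.99296724796295
the job is handed in; nothing more can be done
None
```

I've handed the job in at about 21.5 s: both offcuts are in the bucket, and the arm is holding the long cell upright by its frosted faces at the beam midpoint, placed to about 2 mm by camera, with its windows facing lamp and detector; no verdict came back.

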